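Tip the fire brick onto the soldering board and seat it

TASK

Get the fire brick ready for soldering: slide it, still standing, up against the near edge of the soldering board, push high on it so that it tips over that edge and lies flat on the board, then slide it on until its leading face is square and fully home against the oak stop block, pressing it there for a moment with a light steady push of about 6 N. The brick is brittle, so never push on it with more than 20 N and tip it instead of lifting it; leave everything else where it is.

Things in the scene. Friction and masses are not known exactly. Their poses are not given: they have to be found in the camera images.
- brick: Sooty fire brick, 80 x 107 x 35 mm (own x, y, z), 0.35 to 0.55 kg, loose. Origin at the centre of an 80 x 107 face. It starts standing on the bench on a 107 x 35 side, 80 mm tall: own x up, own z level and away from the board, origin face towards the board's near edge, 3 to 45 mm off. Tipped, own z is up and own x runs roughly along the board's x. Brittle: at most 20 N of push.
- brick_centre (a point): Centre of the brick, 17.5 mm inside each big face; 40 mm up while it stands, 32.5 mm lying on the board, at most 46 mm as it tips over the edge (over 60 mm counts as lifting). Sliding it takes about 1 to 4 N; pushed higher than about 15 mm above the bench before its foot meets the board it may topple early.
- board: Pale soldering board flat on the bench, fixed, rigid, 201 x 299 x 15 mm (own x, y, z). Origin at the centre of its underside; own x points from the edge nearest the brick (near edge, x = -101 mm) towards the stop block. Its 15 mm high near edge stops the brick's foot.
- stop_block: Oak block with drilled holes, 50 x 235 x 26 mm (own x, y, z), fixed on the board near its far edge, up to 4 degrees out of square with it: the stop, rigid. Origin at the centre of its underside; own x points away from the brick, stop face at own x = -25 mm; brick home: its centre at own x = -65 mm. (A similar block further right on the bench is not it.)
- wax: Green carving wax, 30 x 62 x 18 mm, loose on the board beside the brick's way; bystander. Origin at the centre of its underside.
- stone: Small rough brown stone, 28 x 29 x 22 mm, loose on the board at the other side of the brick's way; bystander. Origin at the centre of its underside.
- beads: Small jar with a pale lid, 38 mm across, 47 mm tall, loose on the bench between robot and board; bystander. Origin at the centre of its underside.
- borax: Jar with a black lid, 44 mm across, 64 mm tall, loose on the bench at the front right; bystander. Origin at the centre of its underside.
There are look-alikes about, which are no part of the job. What is shaped like the brick but pink or yellow is not meant.

How it is judged:
On the way, in this order (a step that is already met when the one before it is completed fails the run):
1. the brick, still standing, presses with its foot against the board's near edge (contact force between brick and board above 1 N and angle between brick's own x axis and vertical below 0.12 rad), for 0.1 s.
2. the brick lies flat on the board, tipped over the edge (angle between brick's own z axis and vertical below 0.08 rad and z of brick_centre in the frame of board between 0.029 and 0.036 m), for 0.2 s.
3. the brick is pressed square against the stop block with a steady 3 N or more (contact force between brick and stop_block above 3 N and angle between brick's own z axis and vertical below 0.08 rad and angle between the x axis of brick and the x axis of stop_block, either way round below 0.05 rad and x of brick_centre in the frame of stop_block between -0.068 and -0.062 m and y of brick_centre in the frame of stop_block between -0.075 and 0.075 m), for 0.3 s.
At the end, for the whole second after the job is handed in: The brick lies flat on the board (within 4.5 degrees), at rest and released, its leading face against the stop block: the gap at its middle is under 3 mm, it is square to the block within 2.9 degrees and within 75 mm of the block's middle, sideways (all of step 2 and angle between the x axis of brick and the x axis of stop_block, either way round below 0.05 rad and x of brick_centre in the frame of stop_block between -0.068 and -0.062 m and y of brick_centre in the frame of stop_block between -0.075 and 0.075 m and linear speed of brick below 0.01 m/s); the robot touches nothing.
It fails at once if the robot pushes on the brick with more than 20 N (contact force between any of the fingers, the arm and brick above 20 N).
It fails at once if the brick is lifted: its centre rises more than 60 mm above the bench (height (world z) of brick_centre above 0.06 m).
It fails at once if a bystander (wax, stone or a jar) is moved more than 15 mm (distance of any of wax, stone, beads, borax from where it was at the start of the episode above 0.015 m).
It also fails if it takes over 72 s, if anything falls off the work surface, if the arm or the gripper's body presses on something with over 40 N, if the wrist force passes 120 N, or if a joint passes its speed limit or range.

ROBOT

A 7-joint arm with a two-finger parallel gripper is mounted at the origin on a cart in front of the work surface, level with it; the furniture and walls round the work are solid. World frame = base frame: x ahead of the robot, y to its left, z up, the work surface at z = 0. Lengths are in m, angles in rad, forces in N, time in s.
With the tool pointing down it reaches from about 0.35 to 0.9 m from the base axis. Payload 7.2 kg.
Tool frame: the origin (TCP) lies midway between the tips of the shut fingers; the grasp point (between the pads) lies 19 mm behind it (ctrl.hold_point_z is the distance from the TCP to the grasp point, in m); z points along the fingers, y is the line along which they close (so a half turn about z gives the same grasp; the last joint's range is limited). The gripper opens to 85 mm and grips with 20 to 120 N. Pads are 22 mm wide; open, the fingers measure 114 mm over their backs; the gripper's body (76 mm by 85 mm) begins 54 mm behind the grasp point. The pads swing forward as they close: fully open they stand 13 mm farther back than shut.
Start: joints at [-1.244, 0.411, -0.013, 1.596, 0.006, 1.134, -0.082], TCP at [0.24, 0.577, 0.231] pointing down, gripper open.
Joint ranges: [-2.95, 2.95], [-0.29, 1.99], [-1.47, 1.44], [0.14, 2.54], [-1.03, 4.17], [0.13, 1.85], [-2.86, 2.86]. Speed limits (rad/s): [2.39, 2.39, 3.01, 3.01, 3.14, 3.14, 3.14].

INTERFACE

Orientations are given as [roll, pitch, yaw] about the fixed x, y, z axes, in that order (R = Rz(yaw) Ry(pitch) Rx(roll)).
In Python, from station import ctrl gives the robot as it stands.
- The arm moves only by the tool carry_out, never from a script. Its argument "commands" is a list that holds one entry, the list of rows, each a list of 4 numbers: the shift along the tool's x, y, z in units of 25 mm (1.0 is 25 mm), then the turn about the tool's z in units of 6 degrees (1.0 is 6 degrees). A call has exactly 8 rows; each row shifts and turns the commanded pose from where the row before left it, along the tool's axes as they then stand; what a row does not reach is not made up. A row lasts 1/8 s, in which the tool goes at most 62.5 mm and 10.7 degrees, less where a joint would pass 70% of its speed; a pose out of reach is approached as far as the arm can. A call is refused whole if a number of a shift passes 1 or a number of a turn 1, either way. A call with a gripper value outside its range is refused whole. "hand" is the finger opening in mm, from 0 to 85.4, set as the call begins (left out, the last holds). The fingers move at their own pace and stop on an object; "newtons" is the grip in N (left out, the last holds). Time passes only in rows, so rows that do not move let the fingers close, or fill a call up. It gives the time, the measured TCP pose, the force, the opening and the grip force at its end, in the units of the state.
- ctrl.get_state(): the state, without advancing time (a new reading comes with each control period).
- ctrl.capture(name): name is "scene" or "top" or "wrist"; returns the picture (384x512x3 uint8, red, green, blue); there is no depth.
- ctrl.camera_params(name): a dict with "camera_matrix" (3x3 intrinsics, pixels), "R" (3x3) and "t" (3): a world point X has camera coordinates R X + t. Camera axes: x right, y down, z forward; pixel columns grow to the right and rows downward; lengths in m; the calibration is good to about 2 mm. The wrist camera is an equidistant fisheye: a pixel r from the principal point sees the ray r / f radians off the axis. A picture is of the moment at which its call begins: read the wrist's pose just before it. camera_params takes no time and is no camera call; for the wrist camera it gives the pose at the moment of the call.
- ctrl.job_done(): hands the job in; it is judged then, once.
Trained networks look in the newest picture that a camera, given by its name, has taken for a name from the list of things; names that differ only in an ending like _2 or _b are one class to them, and where a whole thing is asked for, a point or a joint stands for the part that bears it (a point fixed in the world has none). Each returns a list of dicts, best first, with "p" (0 to 1); they miss things now and then, are a little off and sometimes report something else, mostly with a low value. They report only what shows in the picture. A call takes as long as a camera call. They do not tell look-alikes from the thing itself.
- ctrl.cut_out(camera, label): "region" (384x512 bool, what is visible of it) and "location" ([column, row] in pixels, amid what is visible of it).
The state is a dict: "clock": time; "q": joint angles; "joint_vel": joint speeds; "effort": joint torques, N m; "eef_pos": TCP position; "tcp_rot": TCP orientation; "ft_force": force on the tool from outside, world axes, zero at the start; "torque": the same for the moment, N m; "finger_gap": finger opening in m; "gripper_force": force on a finger pad.
Only numpy, scipy, OpenCV 4.12 (cv2) and the standard library are available. Lean on these libraries where they do the work, as an engineer would, in place of code of your own. Each camera call takes 0.05 s, during which the arm holds its last target. There are 200 camera calls.

## Working session

There is one attempt and no reset: what is moved stays moved. The work goes in short steps, Python scripts to look and compute and a tool call to move; the robot and the scene stay as the last step left them, time stands still between calls to the robot, and variables do not carry over. Pictures are saved under pics/ and viewed, at most 10 in all, crops included, and the job is handed in when it is done.

Besides the shell and the picture viewer there is one more tool, called after ">>>" by a JSON object that holds its "method" and its "body", one argument or row to a line. carry_out: Moves the arm, as the interface text tells. Its arguments: {"type":"object","properties":{"commands":{"type":"array"},"hand":{"type":"number"},"newtons":{"type":"number"}},"required":["commands"]}

```bash
mkdir -p pics; ls
python3 - <<'E'
from station import ctrl
import cv2,numpy as np
for n in ("scene","top"):
    im=ctrl.capture(n); cv2.imwrite(f"pics/{n}0.png",im[:,:,::-1])
    p=ctrl.camera_params(n); print(n,np.round(p["camera_matrix"],1).tolist(),np.round(p["R"],3).tolist(),np.round(p["t"],3).tolist())
    for l in ("brick","board","stop_block","wax","stone","beads","borax"):
        for d in ctrl.cut_out(n,l)[:3]:
            print(l,round(d["p"],2),np.round(d["location"]),d["region"].sum(), np.round(cv2.minAreaRect(np.argwhere(d["region"])[:,::-1].astype(np.float32)),1) if 0 else "")
s=ctrl.get_state();print(s)
E
```

```text
pics
scene [[494.3, 0.0, 253.8], [0.0, 494.3, 196.2], [0.0, 0.0, 1.0]] [[0.581, -0.814, -0.008], [-0.407, -0.283, -0.869], [0.704, 0.508, -0.495]] [-0.626, 0.166, 0.959]
brick 0.97 [338. 246.] 1598 
brick 0.81 [271. 228.] 1542 
brick 0.64 [235. 196.] 1362 
board 0.76 [196. 192.] 2668 
stop_block 0.62 [186. 173.] 1443 
wax 0.45 [248. 169.] 184 
stone 0.64 [175. 201.] 115 
beads 0.96 [131. 221.] 390 
beads 0.61 [213. 251.] 705 
borax 0.76 [214. 250.] 751 
top [[476.5, 0.0, 255.4], [0.0, 476.5, 183.7], [0.0, 0.0, 1.0]] [[-0.002, -1.0, 0.0], [-0.995, 0.002, -0.104], [0.104, -0.0, -0.995]] [-0.354, 0.556, 1.0]
brick 0.91 [303. 216.] 974 
brick 0.82 [375. 198.] 1255 
brick 0.64 [239. 178.] 939 
board 0.75 [179. 163.] 8945 
stop_block 0.62 [148. 166.] 2701 
wax 0.73 [198. 112.] 462 
stone 0.44 [186. 224.] 154 
borax 0.9 [283. 278.] 370 
{'clock': 0.8, 'q': array([-1.24422381,  0.4110738 , -0.01270944,  1.59624304,  0.00559179,
        1.13430804, -0.08219589]), 'joint_vel': array([-9.31749276e-04, -8.45196282e-04, -7.84105610e-05,  2.08645579e-03,
        1.49490464e-03, -1.11578949e-03,  1.03458028e-03]), 'effort': array([ 1.61587541e-03, -6.00332737e+01,  6.82409294e-01, -2.99733460e+01,
        1.42085055e-02,  1.57082170e-03,  1.81415663e-05]), 'eef_pos': array([0.24036989, 0.57690517, 0.23129612]), 'tcp_rot': array([ 3.14159019e+00, -1.12202563e-05,  2.74683898e+00]), 'ft_force': array([-0.47125863, -1.3243773 , -0.71518548]), 'torque': array([-0.0130993 , -0.01962134,  0.01792028]), 'gripper_force': 0.0, 'finger_gap': 0.08509258209975085}
```

```bash
python3 -c "
import cv2,numpy as np
a=cv2.imread('pics/top0.png')[70:310,80:420];cv2.imwrite('pics/top0b.png',cv2.resize(a,None,fx=2.3,fy=2.3,interpolation=2))"
```

```text
(no output)
```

View pics/scene0.png

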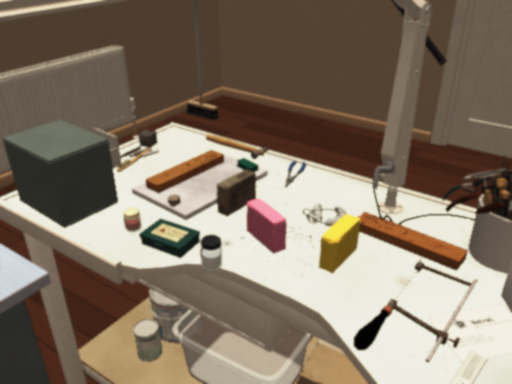

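View pics/top0b.png

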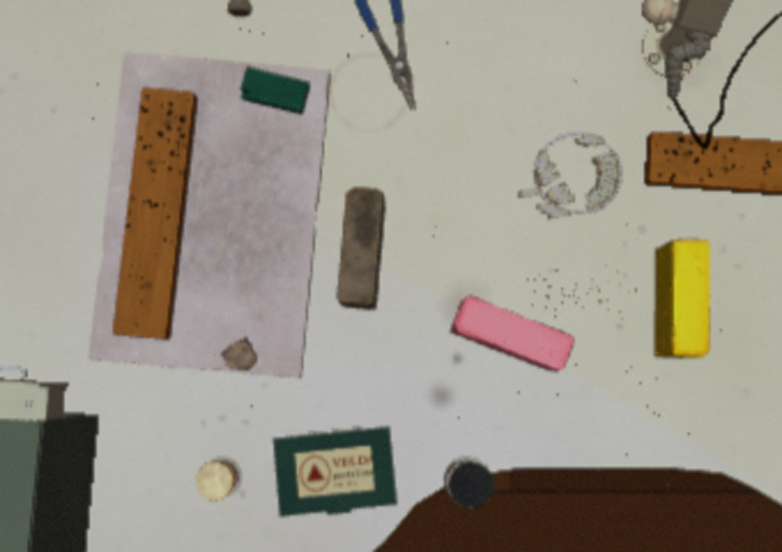

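The top view (crop) shows the sooty brick standing at about (360,247), i.e. full picture (237,177). The board is left of it, with the oak stop at (155,213), the wax at (275,90) and the stone at (240,353). The pink and yellow bricks are look-alikes, so the push runs along world +y. Next I fit box outlines to the network masks.

```bash
cat > h.py <<'E'
from station import ctrl
import cv2,numpy as np
from scipy.optimize import minimize
SZ=dict(brick=(.035,.107,.08),brickflat=(.08,.107,.035),board=(.201,.299,.015),stop_block=(.05,.235,.026),wax=(.03,.062,.018),stone=(.028,.029,.022),beads=(.038,.038,.047),borax=(.044,.044,.064))
def proj(n,X):
    p=ctrl.camera_params(n);c=X@np.array(p["R"]).T+p["t"];u=c@np.array(p["camera_matrix"]).T;return u[:,:2]/u[:,2:]
def box(s,v,z):
    c,sn=np.cos(v[2]),np.sin(v[2])
    return np.array([[v[0]+c*a*s[0]-sn*b*s[1],v[1]+sn*a*s[0]+c*b*s[1],z+h*s[2]] for a in(-.5,.5) for b in(-.5,.5) for h in(0,1)])
def hull(n,l,near):
    best=None
    for d in ctrl.cut_out(n,l):
        e=np.hypot(*(np.array(d["location"])-near))
        if best is None or e<best[0]: best=(e,d)
    if best is None or best[0]>40: return None
    m=best[1]["region"].astype(np.uint8)
    k,lab,st,_=cv2.connectedComponentsWithStats(m); m=(lab==1+st[1:,4].argmax()).astype(np.uint8)
    c=max(cv2.findContours(cv2.resize(m,None,fx=4,fy=4,interpolation=cv2.INTER_LINEAR),0,1)[0],key=len)
    return (cv2.convexHull(c)[:,0].astype(np.float32)-1.5)/4
def fit(s,v0,z0,hs,freez=False):
    P={n:ctrl.camera_params(n) for n in hs}
    def cost(v):
        J=0
        for n,h in hs.items():
            q=cv2.convexHull(proj(n,box(s,v,v[3] if freez else z0)).astype(np.float32))[:,0]
            I=cv2.intersectConvexConvex(q,h)[0];A,B=cv2.contourArea(q),cv2.contourArea(h);J+=1-I/(A+B-I)
        return J
    x0=list(v0)+([z0] if freez else [])
    st=np.vstack([x0]+[np.array(x0)+d for d in np.diag([.015,.015,.12,.01][:len(x0)])])
    r=minimize(cost,x0,method="Nelder-Mead",options=dict(initial_simplex=st,maxiter=400,xatol=1e-5,fatol=1e-6));return r.x,r.fun
def ground(n,px,z):
    p=ctrl.camera_params(n);R=np.array(p["R"]);o=-R.T@p["t"];d=R.T@np.linalg.inv(p["camera_matrix"])@[*px,1];return (o+d*(z-o[2])/d[2])[:2]
E
python3 - <<'E'
from h import *
near=dict(brick=((238,178),(236,195)),board=((179,163),(196,192)),stop_block=((148,166),(186,173)),wax=((198,112),(248,169)),stone=((186,224),(175,201)),beads=((174,279),(131,221)),borax=((283,278),(213,251)))
for l,(a,b) in near.items():
    z=.015 if l in("stop_block","wax","stone") else 0
    g=ground("top",a,z+SZ[l][2]/2);H={}
    for n,c in (("top",a),("scene",b)):
        h=hull(n,l,np.array(c))
        if h is not None: H[n]=h
    out=[l,np.round(g,3)]
    for k in ([["top"],["scene"],["top","scene"]]):
        if all(x in H for x in k): out.append((k[0][0]+str(len(k)),*[np.round(x,4).tolist() for x in fit(SZ[l],(*g,1.55),z,{x:H[x] for x in k})]))
    if len(H)==2: out.append(("z",*[np.round(x,4).tolist() for x in fit(SZ[l],(*g,1.55),z,H,True)]))
    print(*out,sep="\n  ")
E
```

```text
brick
  [ 0.566 -0.317]
  ('t1', [0.5653, -0.3155, 1.4774], 0.0867)
  ('s1', [0.5671, -0.3116, 1.5402], 0.0745)
  ('t2', [0.5649, -0.3152, 1.4862], 0.1891)
  ('z', [0.565, -0.3151, 1.4841, -0.0009], 0.1884)
board
  [ 0.604 -0.185]
  ('t1', [0.6049, -0.1693, 1.4845], 0.0191)
  ('s1', [0.6037, -0.1691, 1.4891], 0.2226)
  ('t2', [0.6045, -0.1695, 1.4831], 0.2462)
  ('z', [0.605, -0.1685, 1.4855, -0.0012], 0.2431)
stop_block
  [ 0.594 -0.121]
  ('t1', [0.6025, -0.1201, 1.4776], 0.0276)
  ('s1', [0.6008, -0.1193, 1.4882], 0.039)
  ('t2', [0.6021, -0.12, 1.4776], 0.0721)
  ('z', [0.6021, -0.1199, 1.4777, 0.0149], 0.0721)
wax
  [ 0.715 -0.228]
  ('t1', [0.7219, -0.2313, 2.9122], 0.1032)
  ('s1', [0.7216, -0.2293, -0.3935], 0.187)
  ('t2', [0.722, -0.2306, 2.8628], 0.3235)
  ('z', [0.7216, -0.2312, 2.8631, 0.0157], 0.3201)
stone
  [ 0.469 -0.205]
  ('t1', [0.4697, -0.2006, 1.5667], 0.2326)
  ('s1', [0.4734, -0.1936, 0.7976], 0.3353)
  ('t2', [0.4697, -0.2005, 1.5665], 0.6847)
  ('z', [0.4698, -0.2, 1.5692, 0.0121], 0.6812)
beads
  [ 0.352 -0.181]
  ('s1', [0.3557, -0.1789, 0.8899], 0.1727)
borax
  [ 0.355 -0.412]
  ('t1', [0.3554, -0.4124, 2.3323], 0.2865)
  ('s1', [0.3537, -0.4109, 2.2767], 0.1618)
  ('t2', [0.3543, -0.4114, 2.2758], 0.461)
  ('z', [0.3539, -0.4118, 2.2758, -0.0052], 0.4502)
```

>>> {"method": "carry_out", "body": {
  "commands": [
    [[0,0,-0.5,1],[0,0,-0.5,1],[0,0,-0.5,1],[0,0,-0.5,1],[0,0,-0.5,1],[0,0,-0.5,1],[0,0,-0.5,1],[0,0,-0.5,1]]
  ],
  "hand": 20
}}

```text
clock: 2.5
eef_pos: [0.2403, 0.5769, 0.3317]
tcp_rot: [3.142, -0.0, 1.906]
ft_force: [-0.6, 0.5, -0.4]
finger_gap: 0.0201
gripper_force: 0.0
```

>>> {"method": "carry_out", "body": {
  "commands": [
    [[0,0,0,1],[0,0,0,1],[0,0,0,1],[0,0,0,1],[-0.5,0.5,0,0],[-1,1,0,0],[-1,1,0,0],[-1,1,0,0]]
  ]
}}

```text
clock: 3.5
eef_pos: [0.3222, 0.4805, 0.3314]
tcp_rot: [3.141, 0.0, 1.492]
ft_force: [0.2, 0.8, 0.8]
finger_gap: 0.0199
gripper_force: 0.0
```

>>> {"method": "carry_out", "body": {
  "commands": [
    [[-1,1,0,0],[-1,1,0,0],[-1,1,0,0],[-1,1,0,0],[-1,1,0,0],[-1,1,0,0],[-1,1,0,0],[-1,1,0,0]]
  ]
}}

```text
clock: 4.5
eef_pos: [0.5047, 0.2648, 0.3315]
tcp_rot: [3.141, -0.0, 1.492]
ft_force: [-0.8, 0.7, 0.2]
finger_gap: 0.0202
gripper_force: 0.0
```

>>> {"method": "carry_out", "body": {
  "commands": [
    [[-1,1,0,0],[-1,1,0,0],[-1,0.5,0,0],[-1,0,0,0],[-1,0,0,0],[-1,0,0,0],[-1,0,0,0],[-1,0,0,0]]
  ]
}}

```text
clock: 5.5
eef_pos: [0.5491, 0.0614, 0.3316]
tcp_rot: [3.141, -0.001, 1.491]
ft_force: [1.6, 0.3, -0.2]
finger_gap: 0.0202
gripper_force: 0.0
```

>>> {"method": "carry_out", "body": {
  "commands": [
    [[-1,0,0,0],[-1,0,0,0],[-1,0,0,0],[-1,0,0,0],[-1,0,0,0],[-1,0,0,0],[-1,0,0,0],[-1,0,0,0]]
  ]
}}

```text
clock: 6.5
eef_pos: [0.5329, -0.1375, 0.3315]
tcp_rot: [3.141, -0.001, 1.491]
ft_force: [-0.7, 0.4, -0.8]
finger_gap: 0.0201
gripper_force: 0.0
```

>>> {"method": "carry_out", "body": {
  "commands": [
    [[-1,0.2,0,0],[-1,0.2,0,0],[-1,0.2,0,0],[-1,0.2,0,0],[-1,0.2,0,0],[-1,0.2,0,0],[-1,0.2,0,0],[-1,0.2,0,0]]
  ]
}}

```text
clock: 7.5
eef_pos: [0.5569, -0.3398, 0.3316]
tcp_rot: [3.141, -0.001, 1.491]
ft_force: [0.6, -0.8, 0.1]
finger_gap: 0.0202
gripper_force: 0.0
```

>>> {"method": "carry_out", "body": {
  "commands": [
    [[-1,0.2,0,0],[-0.8,0,0.6,0],[0,0,1,0],[0,0,1,0],[0,0,1,0],[0,0,1,0],[0,0,1,0],[0,0,1,0]]
  ]
}}

```text
clock: 8.5
eef_pos: [0.558, -0.3839, 0.1647]
tcp_rot: [-3.141, -0.001, 1.491]
ft_force: [-0.3, -0.1, -0.3]
finger_gap: 0.02
gripper_force: 0.0
```

Run:
```python
from h import *
s=ctrl.get_state();print(s["eef_pos"],s["tcp_rot"],s["ft_force"])
im=ctrl.capture("top");cv2.imwrite("pics/top1.png",cv2.resize(im[70:310,80:420,::-1],None,fx=2.3,fy=2.3))
im=ctrl.capture("scene")
h=hull("scene","brick",np.array((236,195)));print(fit(SZ["brick"],(.565,-.315,1.485),0,{"scene":h}))
```

```text
[ 0.55797923 -0.38394916  0.16466385] [-3.14080369e+00 -7.74220625e-04  1.49082147e+00] [-0.26553198 -0.11122646 -0.30044007]
(array([ 0.56849923, -0.31080392,  1.5456613 ]), np.float64(0.06056820572375521))
```

View pics/top1.png

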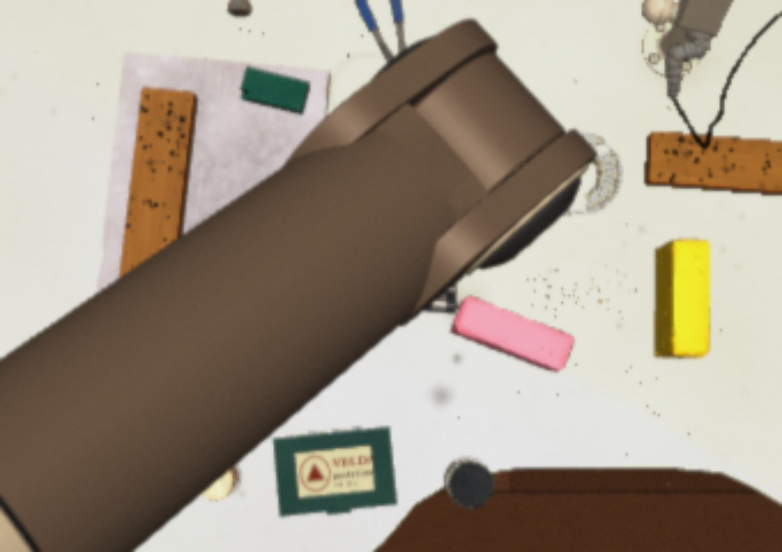

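The arm hides the brick from above, but nothing has moved. The pink brick's corner is at about (465,300), close on the right, so I shift 15 mm forward before going down.

>>> {"method": "carry_out", "body": {
  "commands": [
    [[0.6,0,0,0],[0,0,0.8,0],[0,0,0.8,0],[0,0,0.8,0],[0,0,0.6,0],[0,0,0.4,0],[0,0,0.2,0],[0,0,0,0]]
  ]
}}

```text
clock: 9.65
eef_pos: [0.5602, -0.3695, 0.0762]
tcp_rot: [-3.142, 0.0, 1.49]
ft_force: [0.0, 0.4, -0.2]
finger_gap: 0.02
gripper_force: 0.0
```

Run:
```python
from h import *
s=ctrl.get_state();print(s["eef_pos"],s["ft_force"])
im=ctrl.capture("scene");cv2.imwrite("pics/sc1.png",cv2.resize(im[90:290,120:380,::-1],None,fx=3,fy=3))
im=ctrl.capture("wrist");cv2.imwrite("pics/wr1.png",im[:,:,::-1])
```

```text
[ 0.5602344  -0.3695304   0.07618835] [ 0.02642816  0.36834228 -0.21576648]
```

View pics/sc1.png

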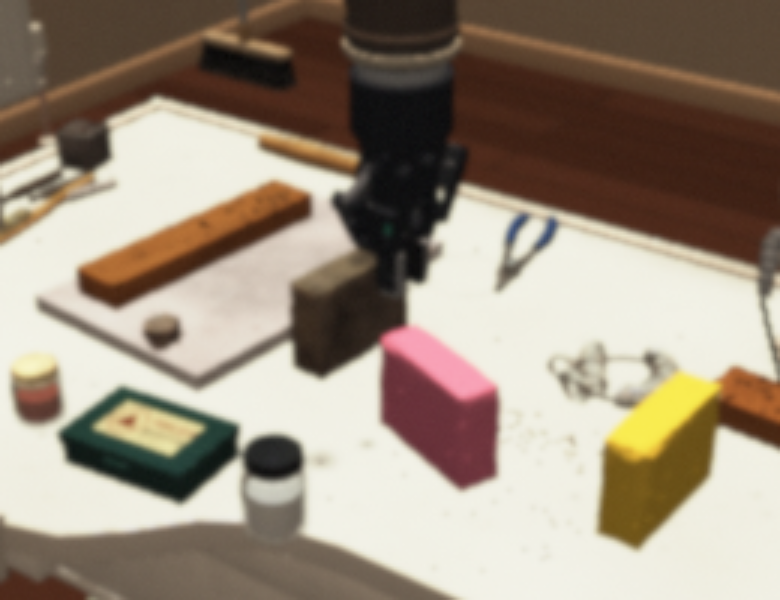

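View pics/wr1.png

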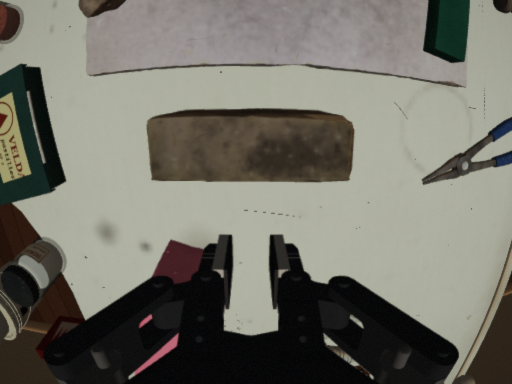

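The wrist view shows the brick squarely ahead, spanning (150–352, 110–180), with the pads at (225,265) and (278,265). The pink brick is behind the left finger at about (180,250), so I move ahead a little more before going down.

>>> {"method": "carry_out", "body": {
  "commands": [
    [[0.4,0,0,0],[0,0,0.5,0],[0,0,0.5,0],[0,0,0.5,0],[0,0,0.5,0],[0,0,0.3,0],[0,0,0.1,0],[0,0,0,0]]
  ]
}}

```text
clock: 10.75
eef_pos: [0.5611, -0.3596, 0.0163]
tcp_rot: [3.141, 0.0, 1.49]
ft_force: [-0.3, -0.8, 0.2]
finger_gap: 0.0198
gripper_force: 0.0
```

>>> {"method": "carry_out", "body": {
  "commands": [
    [[0.1,0,0,0],[0.1,0,0,0],[0.1,0,0,0],[0.1,0,0,0],[0.1,0,0,0],[0.1,0,0,0],[0,0,0,0],[0,0,0,0]]
  ]
}}

```text
clock: 11.75
eef_pos: [0.5623, -0.3458, 0.0172]
tcp_rot: [3.14, 0.002, 1.489]
ft_force: [-1.8, -3.0, 5.1]
finger_gap: 0.0198
gripper_force: 0.0
```

Run:
```python
from h import *
s=ctrl.get_state();print(s["eef_pos"],s["ft_force"])
im=ctrl.capture("wrist");cv2.imwrite("pics/wr2.png",im[:,:,::-1])
```

```text
[ 0.56232748 -0.34575905  0.01716067] [-1.83934281 -3.01803063  5.13078526]
```

View pics/wr2.png

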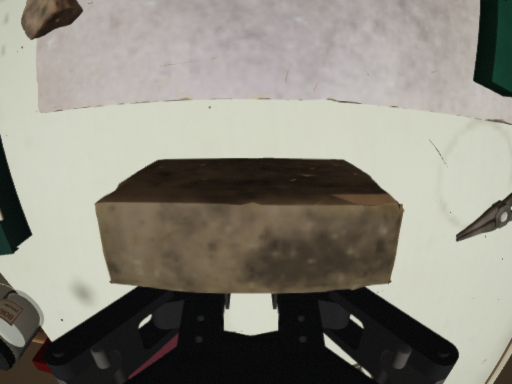

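The wrist view shows the pads right at the brick's rear face, but its top rear edge (row 290) meets the finger linkage at (130,290) and (370,290), which explains the upward force. I back off and go a few mm higher.

>>> {"method": "carry_out", "body": {
  "commands": [
    [[-0.2,0,0,0],[0,0,-0.2,0],[0,0,0,0],[0.1,0,0,0],[0.1,0,0,0],[0.05,0,0,0],[0.05,0,0,0],[0,0,0,0]]
  ]
}}

```text
clock: 12.8
eef_pos: [0.5625, -0.342, 0.0213]
tcp_rot: [3.142, 0.0, 1.49]
ft_force: [1.3, -1.8, -0.3]
finger_gap: 0.0199
gripper_force: 0.0
```

>>> {"method": "carry_out", "body": {
  "commands": [
    [[0.1,0,0,0],[0.1,0,0,0],[0.1,0,0,0],[0.1,0,0,0],[0.1,0,0,0],[0.1,0,0,0],[0,0,0,0],[0,0,0,0]]
  ]
}}

```text
clock: 13.8
eef_pos: [0.5637, -0.3267, 0.0212]
tcp_rot: [-3.142, -0.001, 1.49]
ft_force: [0.2, -2.0, 1.2]
finger_gap: 0.0202
gripper_force: 0.3
```

Run:
```python
from h import *
s=ctrl.get_state();print(s["eef_pos"],s["ft_force"])
im=ctrl.capture("wrist");cv2.imwrite("pics/wr3.png",im[:,:,::-1])
ctrl.capture("scene")
h=hull("scene","brick",np.array((230,190)));print(fit(SZ["brick"],(.565,-.30,1.485),0,{"scene":h}))
```

```text
[ 0.56374549 -0.3266728   0.02121205] [ 0.23469729 -1.95847415  1.16696412]
(array([ 0.54754323, -0.28276984,  2.11998195]), np.float64(0.45063178508060153))
```

View pics/wr3.png

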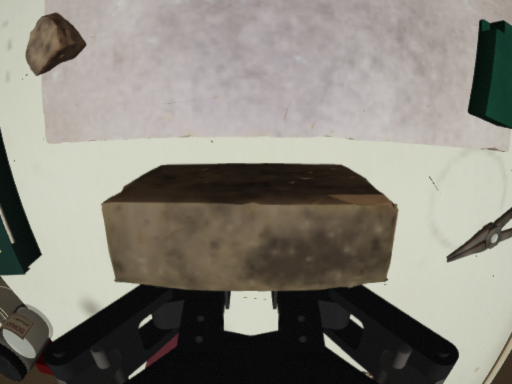

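The brick is sliding upright and square: its foot's front edge is at row 165 and the board edge at row 140. I keep going.

>>> {"method": "carry_out", "body": {
  "commands": [
    [[0.1,0,0,0],[0.1,0,0,0],[0.1,0,0,0],[0.1,0,0,0],[0.05,0,0,0],[0,0,0,0],[0,0,0,0],[0,0,0,0]]
  ]
}}

```text
clock: 14.95
eef_pos: [0.5645, -0.3155, 0.0212]
tcp_rot: [-3.141, -0.0, 1.49]
ft_force: [-0.3, -1.9, 0.7]
finger_gap: 0.0203
gripper_force: 0.3
```

>>> {"method": "carry_out", "body": {
  "commands": [
    [[0.06,0,0,0],[0.06,0,0,0],[0.06,0,0,0],[0,0,0,0],[0,0,0,0],[0,0,0,0],[0,0,0,0],[0,0,0,0]]
  ]
}}

```text
clock: 15.95
eef_pos: [0.5647, -0.312, 0.0214]
tcp_rot: [3.142, 0.001, 1.49]
ft_force: [-1.5, -6.2, 0.3]
finger_gap: 0.0201
gripper_force: 2.3
```

>>> {"method": "carry_out", "body": {
  "commands": [
    [[-0.4,0,0,0],[0,0,-0.6,0],[0,0,-0.6,0],[0,0,-0.6,0],[0.2,0,0,0],[0.1,0,0,0],[0.1,0,0,0],[0,0,0,0]]
  ]
}}

```text
clock: 16.95
eef_pos: [0.5648, -0.3112, 0.0659]
tcp_rot: [-3.141, 0.0, 1.49]
ft_force: [1.4, -0.5, -0.2]
finger_gap: 0.0197
gripper_force: 0.5
```

>>> {"method": "carry_out", "body": {
  "commands": [
    [[0.15,0,0,0],[0.15,0,0,0],[0.15,0,0,0],[0.15,0,0,0],[0.1,0,0,0],[0,0,0,0],[0,0,0,0],[0,0,0,0]]
  ]
}}

```text
clock: 17.95
eef_pos: [0.5661, -0.2936, 0.0659]
tcp_rot: [-3.141, -0.001, 1.49]
ft_force: [0.5, 0.2, 0.6]
finger_gap: 0.0197
gripper_force: 0.0
```

>>> {"method": "carry_out", "body": {
  "commands": [
    [[0.15,0,0,0],[0.15,0,0,0],[0.15,0,0,0],[0.15,0,0,0],[0.1,0,0,0],[0.1,0,0,0],[0,0,0,0],[0,0,0,0]]
  ]
}}

```text
clock: 18.95
eef_pos: [0.5679, -0.2741, 0.0663]
tcp_rot: [-3.142, 0.0, 1.49]
ft_force: [0.2, 0.3, 0.1]
finger_gap: 0.0197
gripper_force: 0.0
```

Run:
```python
from h import *
s=ctrl.get_state();print(s["eef_pos"],s["ft_force"])
im=ctrl.capture("wrist");sc=ctrl.capture("scene");c=cv2.resize(sc[140:260,140:300],(512,384))
v=np.hstack([cv2.resize(im,(400,300)),cv2.resize(c,(400,300))]);cv2.imwrite("pics/m4.png",v[:,:,::-1])
```

```text
[ 0.56789082 -0.27410568  0.06627847] [0.22257651 0.34579787 0.07348539]
```

View pics/m4.png

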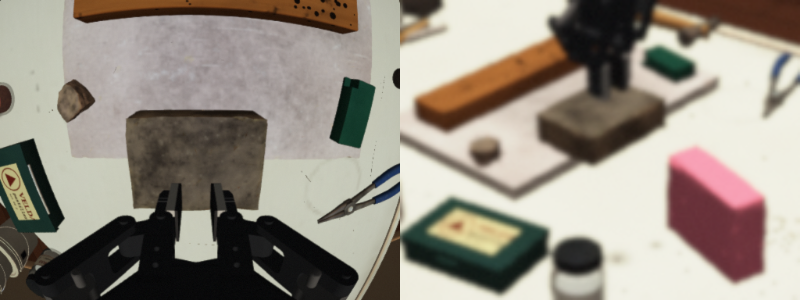

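The brick now lies flat on the board, in the wrist view at (127–267, 112–208), square and with bystanders clear on both sides. I go back behind it, down, and slide it on.

>>> {"method": "carry_out", "body": {
  "commands": [
    [[-0.6,0,0,0],[-0.6,0,0,0],[-0.6,0,0,0],[-0.4,0,0,0.12],[0,0,0.6,0],[0,0,0.6,0],[0,0,0.4,0],[0,0,0,0]]
  ],
  "hand": 40
}}

```text
clock: 20.05
eef_pos: [0.563, -0.3278, 0.0248]
tcp_rot: [-3.139, -0.001, 1.478]
ft_force: [0.2, 0.5, 0.5]
finger_gap: 0.0402
gripper_force: 0.0
```

>>> {"method": "carry_out", "body": {
  "commands": [
    [[0.2,0,0,0],[0.2,0,0,0],[0.2,0,0,0],[0.2,0,0,0],[0.2,0,0,0],[0.2,0,0,0],[0.1,0,0,0],[0,0,0,0]]
  ]
}}

```text
clock: 21.05
eef_pos: [0.5667, -0.2963, 0.0264]
tcp_rot: [3.141, 0.0, 1.478]
ft_force: [-0.0, -2.4, 2.0]
finger_gap: 0.0399
gripper_force: 1.3
```

>>> {"method": "carry_out", "body": {
  "commands": [
    [[0.2,0,0,0],[0.2,0,0,0],[0.2,0,0,0],[0.2,0,0,0],[0.2,0,0,0],[0.2,0,0,0],[0.1,0,0,0],[0,0,0,0]]
  ]
}}

```text
clock: 22.05
eef_pos: [0.5696, -0.2631, 0.026]
tcp_rot: [-3.141, -0.001, 1.478]
ft_force: [0.6, -2.4, 0.6]
finger_gap: 0.0396
gripper_force: 0.9
```

>>> {"method": "carry_out", "body": {
  "commands": [
    [[0.15,0,0,0],[0.15,0,0,0],[0.15,0,0,0],[0.15,0,0,0],[0.15,0,0,0],[0.1,0,0,0],[0,0,0,0],[0,0,0,0]]
  ]
}}

```text
clock: 23.05
eef_pos: [0.5717, -0.2425, 0.0263]
tcp_rot: [3.142, -0.001, 1.478]
ft_force: [-0.9, -0.4, -0.2]
finger_gap: 0.0401
gripper_force: 0.0
```

>>> {"method": "carry_out", "body": {
  "commands": [
    [[0.05,0,0,0],[0.05,0,0,0],[0.05,0,0,0],[0.05,0,0,0],[0,0,0,0],[0,0,0,0],[0,0,0,0],[0,0,0,0]]
  ]
}}

```text
clock: 24.05
eef_pos: [0.572, -0.238, 0.0263]
tcp_rot: [3.141, 0.0, 1.478]
ft_force: [-0.3, -2.9, 0.4]
finger_gap: 0.0397
gripper_force: 1.1
```

>>> {"method": "carry_out", "body": {
  "commands": [
    [[0.05,0,0,0],[0.05,0,0,0],[0.05,0,0,0],[0,0,0,0],[0,0,0,0],[0,0,0,0],[0,0,0,0],[0,0,0,0]]
  ]
}}

```text
clock: 25.05
eef_pos: [0.5724, -0.2341, 0.0263]
tcp_rot: [3.142, -0.0, 1.478]
ft_force: [1.2, -2.0, 1.9]
finger_gap: 0.0399
gripper_force: 1.0
```

>>> {"method": "carry_out", "body": {
  "commands": [
    [[0.05,0,0,0],[0.05,0,0,0],[0,0,0,0],[0,0,0,0],[0,0,0,0],[0,0,0,0],[0,0,0,0],[0,0,0,0]]
  ]
}}

```text
clock: 26.05
eef_pos: [0.5724, -0.2337, 0.0263]
tcp_rot: [3.141, 0.003, 1.477]
ft_force: [0.3, -7.9, -0.4]
finger_gap: 0.0399
gripper_force: 3.6
```

>>> {"method": "carry_out", "body": {
  "commands": [
    [[0.02,0,0,0],[0,0,0,0],[0,0,0,0],[0,0,0,0],[0,0,0,0],[0,0,0,0],[0,0,0,0],[0,0,0,0]]
  ]
}}

```text
clock: 27.05
eef_pos: [0.5724, -0.2337, 0.0264]
tcp_rot: [3.141, 0.003, 1.476]
ft_force: [0.1, -8.7, -1.2]
finger_gap: 0.0402
gripper_force: 4.2
```

Run:
```python
from h import *
s=ctrl.get_state();print(s["eef_pos"],s["ft_force"])
im=ctrl.capture("wrist");cv2.imwrite("pics/wr5.png",im[60:300,60:460,::-1].repeat(2,0).repeat(2,1))
```

```text
[ 0.57241917 -0.2336563   0.02638682] [ 0.07550015 -8.68122259 -1.15769496]
```

View pics/wr5.png

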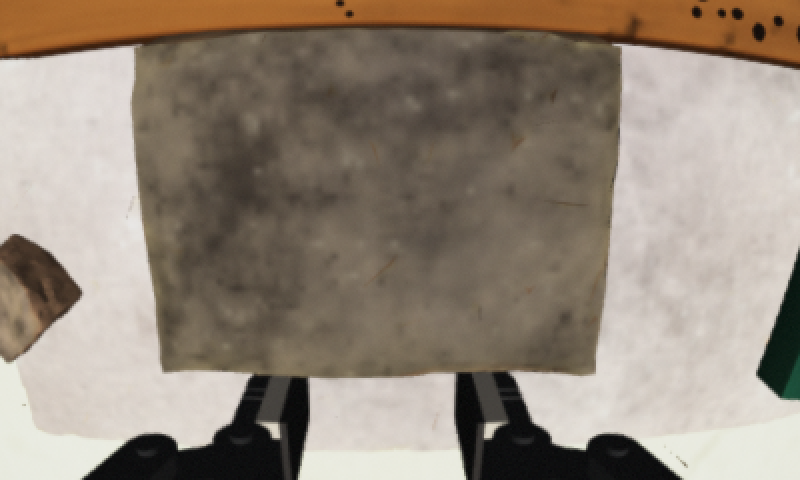

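The brick's leading face is flush and square against the oak stop (rows 30–45). The stone and wax are untouched at the sides. I release, retreat and check from above.

>>> {"method": "carry_out", "body": {
  "commands": [
    [[-0.2,0,0,0],[-0.4,0,0,0],[-0.6,0,0,0],[-0.6,0,0,0],[0,0,-1,0],[0,0,-1,0],[0,0,-1,0],[0,0,-1,0]]
  ]
}}

```text
clock: 28.1
eef_pos: [0.568, -0.2771, 0.1271]
tcp_rot: [-3.142, 0.0, 1.477]
ft_force: [-0.8, -0.1, -1.6]
finger_gap: 0.0399
gripper_force: 0.0
```

>>> {"method": "carry_out", "body": {
  "commands": [
    [[-0.5,0,-1,0],[-1,0,-1,0],[-1,0,-0.5,0],[-1,0,0,0],[-1,0,0,0],[-1,0,0,0],[-0.5,0,0,0],[0,0,0,0]]
  ]
}}

```text
clock: 29.1
eef_pos: [0.5536, -0.4266, 0.1886]
tcp_rot: [-3.141, 0.0, 1.476]
ft_force: [0.2, 0.2, -0.1]
finger_gap: 0.0399
gripper_force: 0.0
```

Run:
```python
from h import *
s=ctrl.get_state();print(s["eef_pos"],s["ft_force"],s["clock"])
ctrl.capture("scene");ctrl.capture("top")
for n,c in (("scene",(210,190)),("top",(180,165))):
    for l in("brick","stop_block"):
        h=hull(n,l,np.array(c))
        if h is None: print(n,l,None);continue
        k="brickflat" if l=="brick" else l
        print(n,l,fit(SZ[k],(.59,-.185,1.478) if l=="brick" else (.602,-.12,1.478),.015,{n:h}))
```

```text
[ 0.55364355 -0.42657709  0.18862178] [ 0.15702128  0.2288473  -0.05912857] 29.1
scene brick (array([ 0.577122  , -0.18170069,  1.54088378]), np.float64(0.07549737383364363))
scene stop_block (array([ 0.60252041, -0.11762398,  1.4750363 ]), np.float64(0.03241521455813867))
top brick (array([ 0.58142432, -0.18283255,  1.45643425]), np.float64(0.3373072231882228))
top stop_block (array([ 0.61247926, -0.12060594,  1.47268106]), np.float64(0.15021698448944287))
```

```bash
python3 -c "
from station import ctrl
print(ctrl.job_done())"
```

```text
the job is handed in; nothing more can be done
None
```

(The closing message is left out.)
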